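Gauge the height of a cast glass bar

ROBOT

A 6-joint arm with a two-finger parallel gripper is mounted at the origin on the work surface. World frame = base frame: x ahead of the robot, y to its left, z up, the work surface at z = 0. Lengths are in mm, angles in rad, forces in N, time in s.
With the tool pointing down it reaches from about 400 to 825 mm from the base axis. Payload 7 kg.
Tool frame: the origin (TCP) lies at the very end of the fingers, on their centre line; the grasp point (between the pads) lies 19 mm behind it; z points along the fingers, y is the line along which they close (so a half turn about z gives the same grasp; the last joint's range is limited). The gripper opens to 85 mm and grips with 20 to 120 N. Pads are 22 mm wide; open, the fingers measure 114 mm over their backs; the gripper's body (76 mm by 85 mm) begins 54 mm behind the grasp point. The pads swing forward as they close: fully open they stand 13 mm farther back than shut.
Start: joints at [0.288, 0.359, 0.012, 0, -1.224, -0.288], TCP at [674.978, -0.019, 231.302] pointing down, gripper open.
Joint ranges: [-3.07, 3.07], [-1.43, 2.12], [-1.02, 1.25], [-3.03, 1.67], [-3.05, -0], [-3.03, 3.03]. Speed limits (rad/s): [2.39, 2.39, 3.01, 3.14, 3.14, 3.14].

INTERFACE

Orientations are given as a rotation vector (axis times angle).
In Python, from bench import robot gives the robot as it stands.
- The arm moves only by the shell command python3 -m crank 'ROWS' [OPENING] [FORCE]. ROWS is JSON, one flat list of numbers, 6 for each row, row after row: the shift along the tool's x, y, z scaled (see below), then the turn, a rotation vector about the tool's x, y, z scaled (see below). A call has exactly 10 rows; each row shifts and turns the commanded pose from where the row before left it, along the tool's axes as they then stand; what a row does not reach is not made up. The controller multiplies each number of a shift by 0.025 m and each number of a turn by 6 degrees. A row lasts 1/12 s, in which the tool goes at most 41.7 mm and 7.16 degrees, less where a joint would pass 70% of its speed; a pose out of reach is approached as far as the arm can. A call with a number of a shift or a turn outside -1 to 1 is refused whole. A call with a gripper value outside its range is refused whole. OPENING is the opening, from -1 (shut) to 1 (fully open), set as the call begins (- or left out, the last holds). The fingers move at their own pace and stop on an object; FORCE is the grip in N (left out, the last holds). Time passes only in rows, so rows that do not move let the fingers close, or fill a call up. It gives the time, the measured TCP pose, the force, the opening and the grip force at its end, in the units of the state.
- robot.observe(): the state, without advancing time (a new reading comes with each control period).
- robot.grab_frame(name): name is "scene" or "side" or "wrist"; returns a dict with "img" (400x640x3 uint8, red, green, blue), "mtx" (3x3 intrinsics, pixels), "dist_coeffs" ([k1, k2, p1, p2, k3] as OpenCV has them; the pictures are not rectified), "world_from_camera" (4x4, takes a point from camera to world coordinates). Camera axes: x right, y up, looking along -z (the intrinsics and any distortion apply to the point x, -y, -z); pixel columns grow to the right and rows downward; lengths in mm; the calibration is good to about 2 mm. A picture is of the moment at which its call begins. There is no depth.
- robot.finish_job(): hands the job in; it is judged then, once.
The state is a dict: "t": time; "q": joint angles; "qd": joint speeds; "joint_torque": joint torques, N m; "tool_pos": TCP position; "tool_rot": TCP orientation; "contact_force": force on the tool from outside, world axes, zero at the start; "ft_torque": the same for the moment, N m; "finger_gap": opening from 0.0 (shut) to 1.0 (fully open); "gripper_force": force on a finger pad.
Only numpy, scipy, OpenCV 4.12 (cv2) and the standard library are available. Lean on these libraries where they do the work, as an engineer would, in place of code of your own. Each camera call takes 0.05 s, during which the arm holds its last target. There are 200 camera calls.

TASK

Lift the metal saddle, by its wooden handle, off the glass bar that it covers and hang it astride the horizontal rail. Then lay that bar flat on the steel surface plate, well in from its edges, and gently lower the bridge gauge over it, so that both legs stand squarely on the plate and the sprung foot rests on top of the bar. Set both down without dropping them, let go, and leave the gauge standing there showing the bar's height; leave everything else on the bench where it is.

Things in the scene. Friction and masses are not known exactly. Their poses are not given: they have to be found in the camera images.
- saddle: inverted U of aluminium standing on the bench over the middle of the glass bar like a tunnel: 64 mm long (its x), 54 mm wide outside, 44 mm inside (its y), walls 60 mm high, roof 3 mm thick, 5 mm clear of the bar each side; on the roof a wooden handle, 50 mm along x, 20 mm wide (y), 63 to 89 mm up: grip it across y. Origin: centre of the underside, level with the wall edges; z up
- saddle_roof (a point): centre of the underside of the saddle's roof, 60 mm above its wall edges: this face comes to rest on the rail
- rail: fixed horizontal round steel bar, 12 mm thick and 180 mm long, along the rail's y, its axis 160 mm above the bench, on a post at each end. Origin: on the bench under its middle; z up
- rail_mid (a point): middle of the rail on the bar's axis; y along the bar, z up
- bar: green cast glass bar, 90 mm long (its x), 34 mm wide (its y), 30 mm high (z): the one under the saddle, both ends sticking out by about 13 mm; 0.23 kg. Origin: centre of its underside
- plate: fixed flat steel surface plate, 200 x 200 mm, 20 mm thick, lying on the bench. Origin: centre of its underside
- plate_top (a point): centre of the plate's upper face; axes along its edges, z up
- gauge: bridge height gauge, 0.48 kg, standing loose: two steel legs (44 mm along x, 12 mm along y, 60 mm high), 84 mm apart inside along y; a cross-beam along y (108 mm long, 30 mm wide, 60 to 74 mm up); on its middle an upright aluminium barrel to grip across x, 24 x 24 mm, 74 to 130 mm up, with a white scale on its +y face. Origin: centre of the underside, level with the soles; z up
- gauge_grip (a point): point on the barrel's axis, 108 mm above the soles: where to grip
- foot (a point): centre of the lower face of the gauge's sprung foot, an 18 mm steel disc on a stem in the gauge's middle, level with the soles when fully out
- gauge_foot (a joint): how far the sprung foot is pushed up into the gauge, in m: 0 with the foot level with the soles, at most 0.042; with the legs on a flat face it reads the height of what the foot rests on. A light spring (about 1 N) pushes it down
- thin_bar: second cast glass bar, same green glass and same 90 x 34 mm outline but only 20 mm high, lying uncovered; origin: centre of its underside, x along its length; not part of the job
- flux_jar: small jar, 52 mm across and 65 mm high, standing; origin: centre of its underside; bystander
- hammer: hammer, 240 mm long, lying at the back of the work area; bystander
- brush: brush, 160 mm long, lying between the plate and the back; bystander
- solder_reel: grey reel, 60 mm across and 40 mm high, standing flat; origin: centre of its underside; bystander
- came: dark H-section strip, 130 x 12 x 10 mm, lying near the robot; origin: centre of its underside, x along its length; bystander
- cork_block: cork block, 75 x 50 x 30 mm; origin: centre of its underside; bystander
Things that resemble listed ones, but are neither listed nor needed, are in the scene too. What is shaped like the gauge but blue or green is not meant. Leave any purple or red look-alike of the bar alone.

How it is judged:
By the outcome, as a careful person would: the job done as asked, in the order asked, and still so for the second after the job is handed in, with the robot touching nothing.
It also fails if it takes over 69 s, if anything falls off the work surface, if the arm or the gripper's body presses on something with over 40 N, if the wrist force passes 120 N, or if a joint passes its speed limit or range.

## Working session

There is one attempt and no reset: what is moved stays moved. The work goes in short steps, Python scripts to look and compute and a shell command to move; the robot and the scene stay as the last step left them, time stands still between calls to the robot, and variables do not carry over. Pictures are saved under pics/ and viewed, at most 13 in all, crops included, and the job is handed in when it is done.

```bash
ls; mkdir -p pics; cat > h.py <<'E'
import numpy as np, cv2
from bench import robot
from scipy.spatial.transform import Rotation as R
def ray(f,uv):
    p=cv2.undistortPoints(np.array([[uv]],float),np.array(f["mtx"]),np.array(f["dist_coeffs"]))[0,0]
    T=np.array(f["world_from_camera"]); return T[:3,3],T[:3,:3]@np.array([p[0],-p[1],-1])
def atz(f,uv,z):
    o,d=ray(f,uv); return o+d*(z-o[2])/d[2]
def proj(f,P):
    T=np.array(f["world_from_camera"]); c=(np.atleast_2d(P)-T[:3,3])@T[:3,:3]
    return cv2.projectPoints(c*[1,-1,-1],np.zeros(3),np.zeros(3),np.array(f["mtx"]),np.array(f["dist_coeffs"]))[0][:,0]
E
python3 - <<'E'
from h import *
import pickle
for n in ["scene","side","wrist"]:
    f=robot.grab_frame(n); pickle.dump(f,open(f"{n}.pkl","wb"))
    cv2.imwrite(f"pics/{n}.png",f["img"][...,::-1]); print(n,np.round(f["world_from_camera"],2).tolist(),np.array(f["mtx"]).round(1).tolist(),f["dist_coeffs"])
o=robot.observe(); print(o)
E
```

```text
pics
scene [[-0.3, -0.8, 0.52, 1077.99], [0.95, -0.26, 0.16, 166.05], [0.01, 0.54, 0.84, 991.29], [0.0, 0.0, 0.0, 1.0]] [[368.1, 0.0, 320.1], [0.0, 368.1, 201.3], [0.0, 0.0, 1.0]] [-0.06486067  0.          0.          0.          0.        ]
side [[0.86, 0.27, -0.43, 95.43], [-0.5, 0.47, -0.73, -753.1], [0.0, 0.84, 0.54, 691.08], [0.0, 0.0, 0.0, 1.0]] [[367.3, 0.0, 317.6], [0.0, 367.3, 202.4], [0.0, 0.0, 1.0]] [-0.07134287  0.          0.          0.          0.        ]
wrist [[-1.0, -0.0, 0.0, 674.36], [-0.0, -0.97, -0.26, -64.34], [0.0, -0.26, 0.97, 371.85], [0.0, 0.0, 0.0, 1.0]] [[309.6, 0.0, 321.4], [0.0, 309.6, 200.1], [0.0, 0.0, 1.0]] [-0.04944697  0.          0.          0.          0.        ]
{'t': 0.15, 'q': array([ 2.88073872e-01,  3.59219939e-01,  1.13055173e-02, -2.29394901e-04,
       -1.22405519e+00, -2.88108091e-01]), 'qd': array([ 6.40221329e-04, -1.38276637e-03,  3.12860316e-03,  2.08885634e-03,
       -6.51262197e-05,  3.74229498e-04]), 'joint_torque': array([-2.36291526e-03, -5.83877099e+01,  2.93650192e+01,  6.94064632e+00,
       -4.26741812e-03,  1.52487612e-06]), 'tool_pos': array([ 6.74673129e+02, -4.25301189e-02,  2.30600755e+02]), 'tool_rot': array([ 2.22066023e+00, -2.22090962e+00, -1.17664817e-03]), 'contact_force': array([ 0.31368545, -0.04403902, -0.28858411]), 'ft_torque': array([-0.08513401,  0.02835427, -0.02474913]), 'gripper_force': 0.0, 'finger_gap': 1.006675798238953}
```

View pics/scene.png

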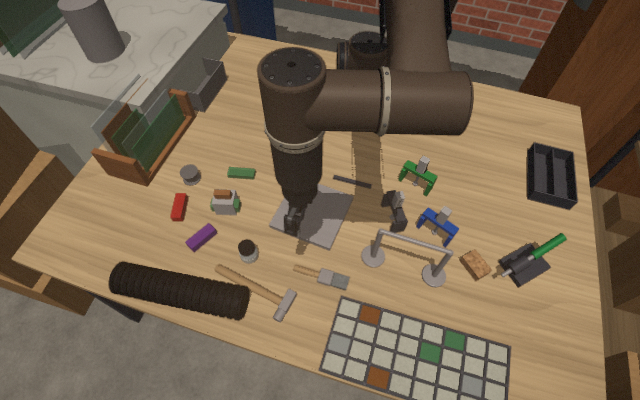

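View pics/side.png

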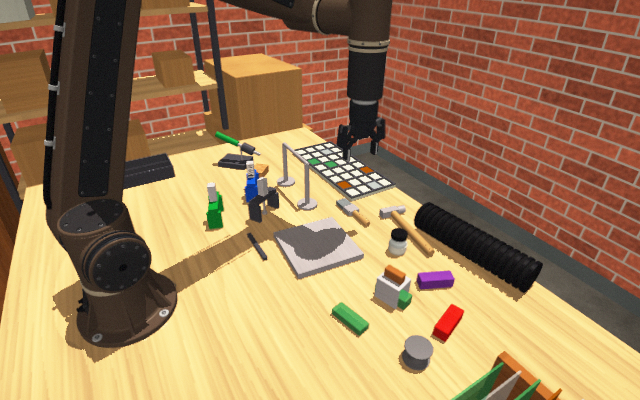

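```bash
cat > tile.py <<'E'
import cv2,numpy as np
def tile(specs,out,w=100,h=75,s=4):
    t=[]
    for im,x,y in specs:
        c=cv2.resize(im[y:y+h,x:x+w],None,fx=s,fy=s,interpolation=cv2.INTER_CUBIC)
        for k in range(0,w,10):
            cv2.putText(c,str(x+k),(k*s,8),0,.3,(0,0,255),1) if k%20==0 else 0; cv2.line(c,(k*s,10),(k*s,14),(0,0,255),1)
        for k in range(0,h,10):
            cv2.putText(c,str(y+k),(0,k*s+4),0,.3,(255,0,0),1)
        t.append(c)
    cv2.imwrite(out,np.vstack([np.hstack(t[i:i+2]) for i in range(0,len(t),2)]))
E
python3 - <<'E'
from tile import *
a=cv2.imread("pics/scene.png");b=cv2.imread("pics/side.png")
tile([(a,180,160),(b,340,250),(a,370,180),(b,230,165)],"pics/t1.png")
tile([(a,265,175),(b,270,205),(a,355,220),(b,265,135)],"pics/t2.png")
E
```

```text
(no output)
```

View pics/t1.png

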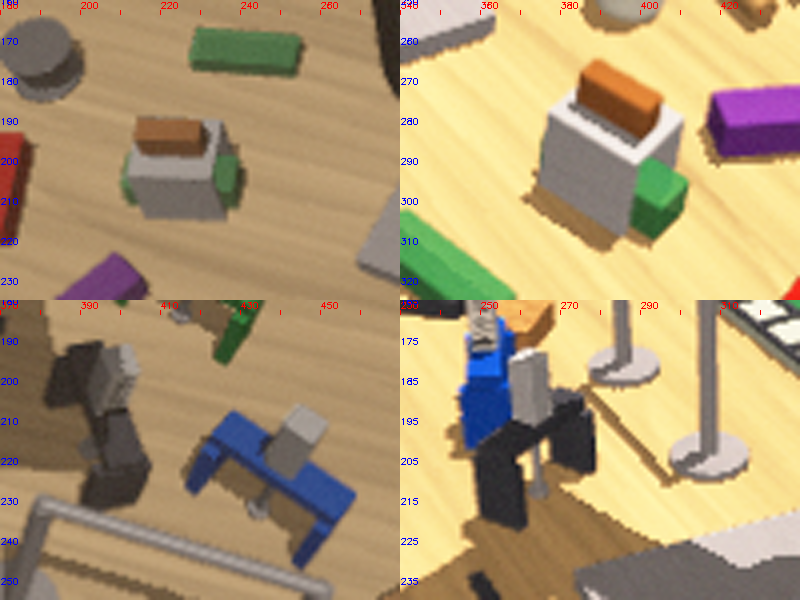

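View pics/t2.png

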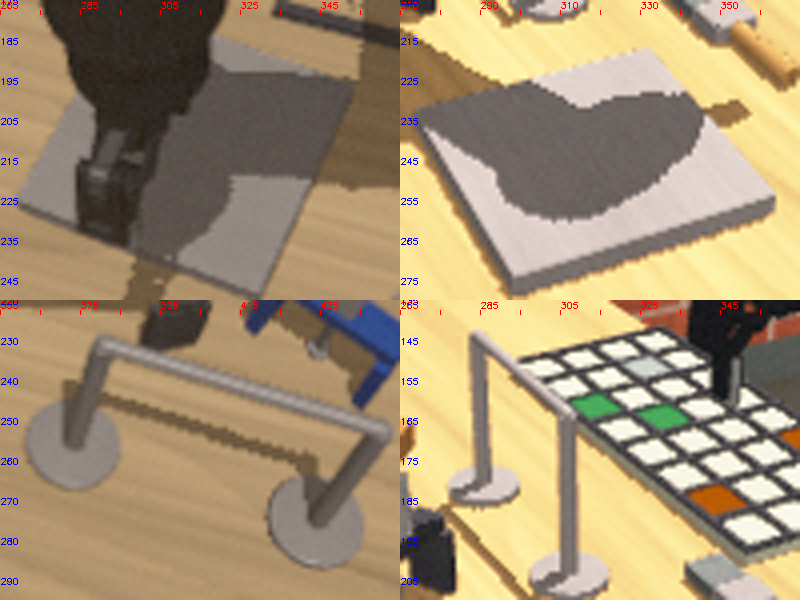

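Pictures show: saddle at scene (226,200)/side (393,290), long axis across the scene image with green bar ends out both sides; dark steel gauge at scene (400,205)/side (262,200); rail top ends at scene (380,231),(452,252); plate corners at scene (353,195),(330,249),(270,225).

```bash
cat >> h.py <<'E'
import pickle
from scipy.optimize import least_squares
def fit(F,obs,x0,fixyaw=False):
    # obs: list of (cam, (u,v), (x,y,z) local); returns x,y,yaw(deg)
    def W(p,l):
        c,s=np.cos(p[2]),np.sin(p[2]); return [p[0]+c*l[0]-s*l[1],p[1]+s*l[0]+c*l[1],l[2]]
    def r(p): return np.concatenate([proj(F[c],[W(p,l)])[0]-uv for c,uv,l in obs])
    x0=np.array([x0[0],x0[1],np.radians(x0[2])])
    s=least_squares(r,x0,x_scale=[100,100,1],loss="soft_l1")
    return np.r_[s.x[:2],np.degrees(s.x[2])].round(2), s.fun.reshape(-1,2).round(1).tolist()
E
python3 - <<'E'
from h import *
F={n:pickle.load(open(n+".pkl","rb")) for n in["scene","side","wrist"]}
c="side";s="scene"
x0=atz(F[c],(393,285),60); print(x0)
sad=[(c,(378.25,275),(-32,-27,63)),(c,(399.25,290.75),(32,-27,63)),(c,(410.75,279.5),(32,27,63)),(c,(398,309.5),(32,-27,0)),(c,(375.25,296),(-32,-27,0)),
(c,(388.75,264.5),(-25,10,89)),(c,(405.75,274.5),(25,10,89)),(c,(384.5,270),(-25,-10,89)),(c,(401.25,279.25),(25,-10,89)),
(s,(212,202),(32,27,63)),(s,(233,202.5),(-32,27,63)),(s,(216.75,214.5),(32,27,0)),(s,(236.25,215),(-32,27,0))]
for r in fit(F,sad,[x0[0],x0[1],-90]): print("saddle",r)
rail=[(s,(380.5,231.25),(0,-90,160)),(s,(452,252.5),(0,90,160)),(s,(373.75,255.5),(0,-90,3)),(s,(434.5,275.75),(0,90,3)),
(c,(307,163.25),(0,-90,160)),(c,(284,144.25),(0,90,160)),(c,(307,204.25),(0,-90,3)),(c,(285.5,181.25),(0,90,3))]
x0=atz(F[s],(415,242),160)
for r in fit(F,rail,[x0[0],x0[1],0]): print("rail",r)
for n in[(s,(353,195)),(s,(330.5,248)),(s,(269.5,225)),(c,(274,232.5)),(c,(332.5,217)),(c,(363.75,253.75)),(c,(298.25,273.75))]: print(n[0],atz(F[n[0]],n[1],20).round(0))
# gauge
print("barrel top",atz(F[s],(399.5,190.5),130),atz(F[c],(263,178),130))
print("foot",atz(F[c],(265,213.75),0))
print("legs side",[atz(F[c],u,0).round(0) for u in[(250,218),(261.25,222),(278.75,208.25)]],"scene",[atz(F[s],u,0).round(0) for u in[(390,230),(403.75,231.75)]])
E
```

```text
[ 568.37916708 -304.06832367   60.        ]
saddle [ 581.58 -291.4   -73.01]
saddle [[-1.6, 3.3], [0.0, 0.8], [0.6, -0.2], [-2.1, 0.4], [-1.0, 0.6], [0.1, -0.5], [0.9, -0.8], [-0.3, -1.9], [0.8, -1.2], [-0.6, 1.1], [-0.4, 1.0], [-0.5, -0.6], [0.2, -0.8]]
rail [609.59 278.23  -1.85]
rail [[1.1, -0.4], [-0.7, -0.2], [-0.2, 0.7], [-0.2, -0.3], [-0.3, -0.2], [0.0, -0.9], [0.2, -0.4], [0.3, 0.1]]
scene [429.  77.  20.]
scene [628.  63.  20.]
scene [ 612. -134.   20.]
side [430.  75.  20.]
side [627.  56.  20.]
side [ 606. -140.   20.]
side [ 410. -119.   20.]
barrel top [446.84786407 209.57154285 130.        ] [463.95554864 217.27234763 130.        ]
foot [457.0198833  208.84057375   0.        ]
legs side [array([404., 211.,   0.]), array([428., 171.,   0.]), array([511., 216.,   0.])] scene [array([505., 216.,   0.]), array([498., 258.,   0.])]
```

```bash
cat > plan.py <<'E'
import sys; from h import *
# plan.py x y z yawdeg_of_tool_y  -> turn (units of 6deg), then shift (units of 25mm) in tool axes after the turn
def plan(x,y,z,a):
    o=robot.observe(); Rc=R.from_rotvec(o["tool_rot"]); best=None
    for k in(0,180):
        t=np.radians(a+k); yv=np.array([np.cos(t),np.sin(t),0]); zv=np.array([0,0,-1.]); 
        Rt=R.from_matrix(np.c_[np.cross(yv,zv),yv,zv]); tv=(Rc.inv()*Rt).as_rotvec(True)/6
        if best is None or np.linalg.norm(tv)<np.linalg.norm(best[0]): best=(tv,Rt)
    d=np.array([x,y,z])-o["tool_pos"]
    print("t",round(o["t"],2),"pos",o["tool_pos"].round(1),"F",o["contact_force"].round(1),"gap",round(o["finger_gap"],3),"q",o["q"].round(2),"\n turn",best[0].round(2),"shift after turn",best[1].inv().apply(d/25).round(3),"shift now",Rc.inv().apply(d/25).round(3))
if __name__=="__main__": plan(*map(float,sys.argv[1:]))
E
python3 plan.py 581 -291 200 17
```

```text
t 0.15 pos [674.7  -0.  230.6] F [ 0.3 -0.  -0.3] gap 1.007 q [ 0.29  0.36  0.01 -0.   -1.22 -0.29] 
 turn [ 0.01  0.   -2.83] shift after turn [10.034  6.986  1.224] shift now [11.639  3.744  1.23 ]
```

```bash
python3 -m crank '[0.9,0.29,0.1,0,0,0, 0.9,0.29,0.1,0,0,0, 0.9,0.29,0.1,0,0,0, 0.9,0.29,0.1,0,0,0, 0.9,0.29,0.1,0,0,0, 0.9,0.29,0.1,0,0,0, 0.9,0.29,0.1,0,0,0, 0.9,0.29,0.1,0,0,0, 0.9,0.29,0.1,0,0,0, 0.9,0.29,0.1,0,0,0]' 1 40
python3 -m crank '[0.88,0.28,0.08,0,0,0, 0.88,0.28,0.08,0,0,0, 0.88,0.28,0.08,0,0,0, 0,0,0,0,0,-0.71, 0,0,0,0,0,-0.71, 0,0,0,0,0,-0.71, 0,0,0,0,0,-0.7, 0,0,0,0,0,0, 0,0,0,0,0,0, 0,0,0,0,0,0]'
python3 - <<'E'
from h import *
f=robot.grab_frame("wrist"); pickle.dump(f,open("w1.pkl","wb"))
cv2.imwrite("pics/w1.png",f["img"][...,::-1])
E
```

```text
t: 0.98
tool_pos: [601.8, -226.0, 205.9]
tool_rot: [2.221, -2.221, -0.001]
contact_force: [0.4, -0.4, 0.7]
finger_gap: 1.0
gripper_force: 0.0
t: 1.82
tool_pos: [581.4, -290.9, 200.1]
tool_rot: [2.523, -1.872, -0.0]
contact_force: [-0.1, 0.2, -1.3]
finger_gap: 0.996
gripper_force: 0.0
```

View pics/w1.png

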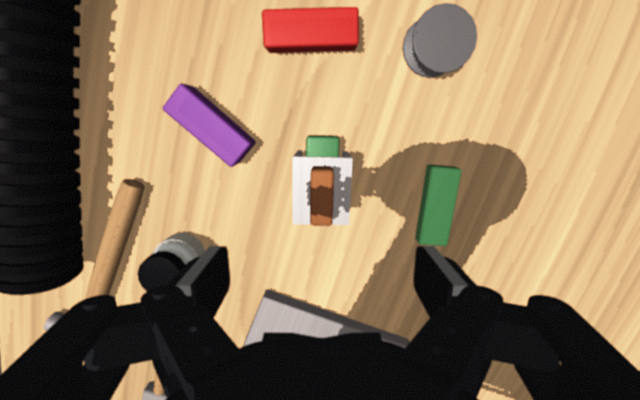

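Wrist view: saddle roof corners (293,156),(352,156),(352,224),(293,225), handle about (322,196), aligned with the tool; jar at (170,265), its top is near the left finger's side.

```bash
python3 - <<'E'
from h import *
f=pickle.load(open("w1.pkl","rb"))
P=[atz(f,u,63) for u in[(293,156),(352,156),(352,224.5),(293,225)]]
print(np.round(P,1), np.mean(P,0)); 
e=P[1]-P[0]; g=P[2]-P[1]; print(np.degrees(np.arctan2(e[1],e[0])),np.degrees(np.arctan2(g[1],g[0])),np.linalg.norm(e),np.linalg.norm(g))
print("handle",atz(f,(322,196),89),[atz(f,u,89).round(1) for u in[(311,168),(333,168),(332,224),(310.5,224)]]);print("jar",atz(f,(165,268),65))
E
python3 plan.py 581 -291 66 17
```

```text
[[ 614.4 -313.3   63. ]
 [ 563.7 -328.7   63. ]
 [ 543.3 -266.9   63. ]
 [ 596.9 -250.2   63. ]] [ 579.58229681 -289.78277127   63.        ]
-163.14736414949604 108.29944087810452 52.991628449082796 65.05530972407017
handle [ 580.72047579 -291.6824515    89.        ] [array([ 596.3, -311.8,   89. ]), array([ 579., -317.,   89.]), array([ 565.2, -270.4,   89. ]), array([ 583., -265.,   89.])]
jar [ 707.28826794 -169.7140636    65.        ]
t 1.87 pos [ 581.4 -290.9  200.2] F [-0.3 -0.1  0.1] gap 1.003 q [-0.16  0.34 -0.09 -0.   -1.14  0.46] 
 turn [ 0.    0.   -0.02] shift after turn [-3.000e-03  1.700e-02  5.368e+00] shift now [-3.000e-03  1.600e-02  5.368e+00]
```

```bash
python3 -m crank '[0,0,0.9,0,0,0, 0,0,0.9,0,0,0, 0,0,0.9,0,0,0, 0,0,0.9,0,0,0, 0,0,0.7,0,0,0, 0,0,0.5,0,0,0, 0,0,0.4,0,0,0, 0,0,0.1,0,0,0, 0,0,0,0,0,0, 0,0,0,0,0,0]' 0 50
python3 -m crank '[0,0,0,0,0,0, 0,0,0,0,0,0, 0,0,0,0,0,0, 0,0,0,0,0,0, 0,0,0,0,0,0, 0,0,0,0,0,0, 0,0,0,0,0,0, 0,0,0,0,0,0, 0,0,0,0,0,0, 0,0,0,0,0,0]' -1 60
```

```text
t: 2.7
tool_pos: [582.0, -291.2, 68.5]
tool_rot: [-2.525, 1.869, -0.001]
contact_force: [0.8, -0.6, 0.0]
finger_gap: 0.501
gripper_force: 0.0
t: 3.53
tool_pos: [582.2, -291.3, 69.0]
tool_rot: [-2.525, 1.869, -0.003]
contact_force: [-1.7, 0.1, 6.4]
finger_gap: 0.218
gripper_force: 59.5
```

```bash
python3 -m crank '[0,0,-0.2,0,0,0, 0,0,-0.5,0,0,0, 0,0,-0.9,0,0,0, 0,0,-1,0,0,0, 0,0,-1,0,0,0, 0,0,-1,0,0,0, 0,0,-1,0,0,0, 0,0,-1,0,0,0, 0,0,-1,0,0,0, 0,0,-0.6,0,0,0]'
python3 plan.py 609.6 278.2 275 -1.85; python3 - <<'E'
from h import *
f=robot.grab_frame("wrist"); pickle.dump(f,open("w2.pkl","wb"))
cv2.imwrite("pics/w2.png",f["img"][...,::-1])
E
```

```text
t: 4.37
tool_pos: [581.8, -291.3, 276.9]
tool_rot: [-2.524, 1.868, -0.005]
contact_force: [-0.6, -0.3, -1.6]
finger_gap: 0.215
gripper_force: 58.6
t 4.37 pos [ 581.8 -291.3  276.9] F [-0.6 -0.3 -1.6] gap 0.215 q [-0.16  0.29  0.02  0.   -1.3   0.46] 
 turn [-0.03 -0.02  3.14] shift after turn [-22.803  -0.376   0.078] shift now [-21.46   -7.719   0.054]
```

View pics/w2.png

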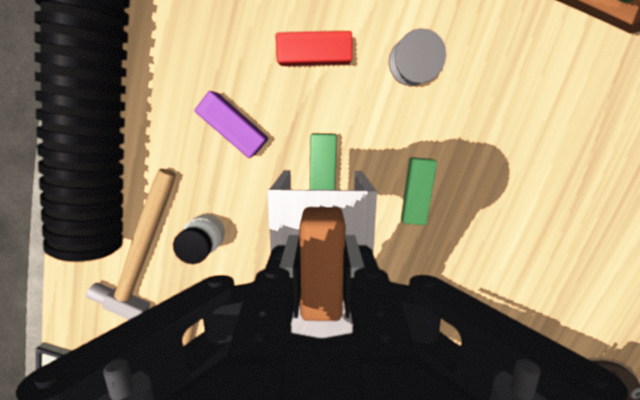

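Saddle is held squarely (roof centred at col 322, bar visible at (323,162)). Carry to the rail.

```bash
python3 -m crank '[-0.4,0,0,0,0,0.5, -0.7,0,0,0,0,0.6, -0.95,0,0,0,0,0.7, -0.95,0,0,0,0,0.7, -0.95,0,0,0,0,0.64, -0.95,0,0,0,0,0, -0.95,0,0,0,0,0, -0.95,0,0,0,0,0, -0.95,0,0,0,0,0, -0.95,0,0,0,0,0]'
python3 -m crank '[-0.95,0,0,0,0,0, -0.95,0,0,0,0,0, -0.95,0,0,0,0,0, -0.95,0,0,0,0,0, -0.95,0,0,0,0,0, -0.95,0,0,0,0,0, -0.95,0,0,0,0,0, -0.95,0,0,0,0,0, -0.7,0,0,0,0,0, -0.4,0,0,0,0,0]'
python3 plan.py 609.6 278.2 275 -1.85
```

```text
t: 5.25
tool_pos: [570.0, -73.9, 273.3]
tool_rot: [-2.185, 2.257, 0.0]
contact_force: [0.1, -0.1, -0.6]
finger_gap: 0.22
gripper_force: 58.6
t: 6.08
tool_pos: [577.2, 144.1, 273.1]
tool_rot: [2.187, -2.256, -0.001]
contact_force: [-0.3, 0.5, -1.5]
finger_gap: 0.22
gripper_force: 58.6
t 6.08 pos [577.2 144.1 273.1] F [-0.3  0.5 -1.5] gap 0.22 q [ 0.57  0.2  -0.11 -0.   -1.26 -0.6 ] 
 turn [0.   0.   0.01] shift after turn [-5.404 -1.122 -0.078] shift now [-5.403 -1.128 -0.077]
```

```bash
python3 -m crank '[-0.6,-0.13,0,0,0,0, -0.8,-0.17,0,0,0,0, -0.8,-0.17,0,0,0,0, -0.8,-0.17,0,0,0,0, -0.8,-0.16,0,0,0,0, -0.8,-0.16,0,0,0,0, -0.6,-0.16,0,0,0,0, -0.2,0,0,0,0,0, 0,0,0,0,0,0, 0,0,0,0,0,0]'
python3 - <<'E'
from h import *; from tile import *
f=robot.grab_frame("scene"); g=robot.grab_frame("side"); pickle.dump((f,g),open("w3.pkl","wb"))
a=f["img"][...,::-1].copy();b=g["img"][...,::-1].copy()
o=robot.observe()["tool_pos"];print(o)
tile([(a,345,175),(b,250,90),(a,375,140),(b,225,165)],"pics/t3.png")
E
```

```text
t: 6.92
tool_pos: [609.9, 276.4, 272.4]
tool_rot: [2.185, -2.256, -0.0]
contact_force: [0.4, -0.8, -1.4]
finger_gap: 0.22
gripper_force: 58.7
[609.91597774 275.72553363 272.95432465]
```

View pics/t3.png

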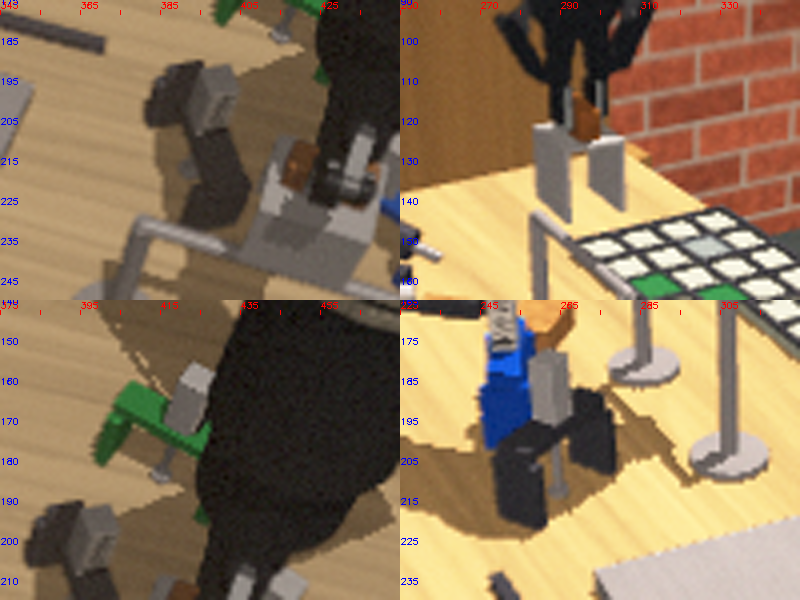

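```bash
python3 - <<'E'
from h import *
f,g=pickle.load(open("w3.pkl","rb"))
c=np.array([609.9,275.9]);a=np.radians(-1.85);X=np.array([np.cos(a),np.sin(a)]);Y=np.array([-X[1],X[0]])
def P(w,l,z): return np.r_[c+X*w+Y*l,z]
for n,cam,pts in[("side obs L(292.5,145.5) R(305.5,142.5)",g,[P(-27,-32,203.5),P(27,-32,203.5),P(-22,-32,203.5)]),("scene roof near L(362?) bottom near L,R, roof",f,[P(27,-32,203.5),P(27,32,203.5),P(27,-32,266.5),P(27,32,266.5)])]: print(n,proj(cam,pts).round(1).tolist())
# gauge fit
s="scene";d="side"
F={s:f,d:g}
for z in (130,): print("barrel top",atz(g,(262,178.5),z), atz(f,(397,191.5),z))
# side px from tile origin (225,165)@(400,300)
S=lambda x,y:(225+(x-400)/4,165+(y-300)/4); A=lambda x,y:(345+x/4,175+y/4)
obs=[(d,S(498,517),(22,-54,0)),(d,S(546,530),(-22,-54,0)),(d,S(614,474),(-22,54,0)),(d,S(560,497),(0,0,0)),(d,S(498,450),(22,-54,60)),
 (s,A(180,225),(-22,54,0)),(s,A(232,230),(22,54,0)),(s,A(248,190),(22,42,0))]
for x0 in([457,209,30],[457,209,10],[457,209,210]): 
  o=obs if x0[2]<180 else obs
  print(fit(F,obs,x0))
obs2=[(c,u,(-l[0],l[1],l[2])) for c,u,l in obs]
print(fit(F,obs2,[457,209,-60]),fit(F,obs2,[457,209,-80]))
E
```

```text
side obs L(292.5,145.5) R(305.5,142.5) [[291.5, 146.0], [306.3, 142.9], [292.9, 145.7]]
scene roof near L(362?) bottom near L,R, roof [[403.9, 238.8], [430.1, 246.8], [409.5, 226.1], [437.5, 234.6]]
barrel top [459.90397808 215.80807166 130.        ] [452.46055151 203.42418849 130.        ]
(array([457.4 , 211.77, -99.8 ]), [[0.7, 0.8], [-14.0, -9.6], [0.1, -1.6], [-0.2, -1.0], [-1.1, 2.1], [1.9, 2.0], [-24.5, -5.1], [-27.0, 1.8]])
(array([457.4 , 211.76, -99.8 ]), [[0.7, 0.8], [-14.0, -9.6], [0.1, -1.6], [-0.2, -1.0], [-1.1, 2.1], [1.9, 2.0], [-24.5, -5.1], [-27.0, 1.8]])
(array([480.06, 267.12, 551.83]), [[1.0, -19.4], [-0.7, -27.0], [0.3, -0.7], [-0.6, -10.5], [-0.6, -17.4], [0.2, 1.0], [-12.8, -12.7], [-12.9, -2.3]])
(array([457.57, 210.52, -59.05]), [[0.3, 0.5], [-0.8, 1.1], [0.9, -1.0], [-0.0, -0.8], [-1.5, 1.8], [0.3, 1.8], [0.8, -2.4], [-4.5, 4.3]]) (array([457.57, 210.52, -59.05]), [[0.3, 0.5], [-0.8, 1.1], [0.9, -1.0], [-0.0, -0.8], [-1.5, 1.8], [0.3, 1.8], [0.8, -2.4], [-4.5, 4.3]])
```

```bash
python3 -m crank '[0,0,0.3,0,0,0, 0,0,0.6,0,0,0, 0,0,0.7,0,0,0, 0,0,0.7,0,0,0, 0,0,0.6,0,0,0, 0,0,0.4,0,0,0, 0,0,0.2,0,0,0, 0,0,0.1,0,0,0, 0,0,0,0,0,0, 0,0,0,0,0,0]'
python3 -m crank '[0,0,0.04,0,0,0, 0,0,0.04,0,0,0, 0,0,0.04,0,0,0, 0,0,0.04,0,0,0, 0,0,0.04,0,0,0, 0,0,0,0,0,0, 0,0,0,0,0,0, 0,0,0,0,0,0, 0,0,0,0,0,0, 0,0,0,0,0,0]'
```

```text
t: 7.85
tool_pos: [610.4, 276.4, 183.7]
tool_rot: [-2.184, 2.256, -0.001]
contact_force: [0.1, -0.3, -1.0]
finger_gap: 0.218
gripper_force: 58.6
t: 8.68
tool_pos: [610.0, 276.3, 177.8]
tool_rot: [-2.185, 2.257, -0.0]
contact_force: [-0.2, 0.1, -1.0]
finger_gap: 0.22
gripper_force: 58.6
```

```bash
python3 -m crank '[0,0,0.03,0,0,0, 0,0,0.03,0,0,0, 0,0,0.03,0,0,0, 0,0,0,0,0,0, 0,0,0,0,0,0, 0,0,0,0,0,0, 0,0,0,0,0,0, 0,0,0,0,0,0, 0,0,0,0,0,0, 0,0,0,0,0,0]'
```

```text
t: 9.52
tool_pos: [610.0, 276.3, 175.6]
tool_rot: [2.185, -2.257, -0.0]
contact_force: [0.2, -0.8, -1.3]
finger_gap: 0.218
gripper_force: 58.6
```

```bash
python3 -m crank '[0,0,0.03,0,0,0, 0,0,0.03,0,0,0, 0,0,0,0,0,0, 0,0,0,0,0,0, 0,0,0,0,0,0, 0,0,0,0,0,0, 0,0,0,0,0,0, 0,0,0,0,0,0, 0,0,0,0,0,0, 0,0,0,0,0,0]'
```

```text
t: 10.35
tool_pos: [610.1, 276.4, 175.0]
tool_rot: [-2.185, 2.256, -0.001]
contact_force: [-3.0, 0.0, 5.4]
finger_gap: 0.216
gripper_force: 59.5
```

```bash
python3 -m crank '[0,0,0,0,0,0, 0,0,0,0,0,0, 0,0,0,0,0,0, 0,0,0,0,0,0, 0,0,-0.3,0,0,0, 0,0,-0.6,0,0,0, 0,0,-0.9,0,0,0, 0,0,-1,0,0,0, 0,0,-1,0,0,0, 0,0,-0.6,0,0,0]' 0.1
python3 plan.py 581 -291 200 17
python3 - <<'E'
from h import *
f=pickle.load(open("w2.pkl","rb"))
P=[atz(f,u,30) for u in[(310.5,133.5),(336,133.5),(336.5,186),(310,186)]]
print(np.round(P,1))
g,h=robot.grab_frame("scene"),robot.grab_frame("side"); pickle.dump((g,h),open("w4.pkl","wb"))
from tile import *
a=g["img"][...,::-1].copy();b=h["img"][...,::-1].copy()
tile([(a,380,200),(b,250,110),(a,190,160),(b,350,245)],"pics/t4.png")
E
```

```text
t: 11.18
tool_pos: [610.8, 276.6, 287.8]
tool_rot: [-2.183, 2.254, -0.002]
contact_force: [-0.1, -0.7, 1.3]
finger_gap: 0.548
gripper_force: 0.0
t 11.18 pos [610.8 276.6 287.8] F [-0.1 -0.7  1.3] gap 0.548 q [ 0.72  0.32  0.09  0.   -1.33 -0.75] 
 turn [-0.03  0.01 -3.14] shift after turn [21.362  7.777  3.514] shift now [22.734  0.47   3.475]
[[ 608.3 -331.4   30. ]
 [ 578.3 -340.5   30. ]
 [ 557.7 -277.8   30. ]
 [ 590.2 -267.8   30. ]]
```

View pics/t4.png

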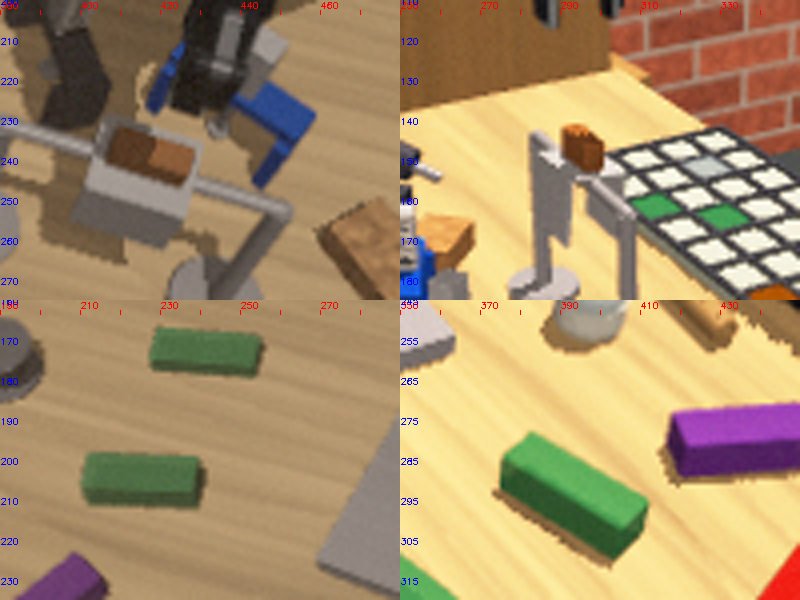

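Saddle hangs level astride the rail. Bar uncovered at scene (225,205), side (393,294).

```bash
python3 - <<'E'
from h import *
g,h=pickle.load(open("w4.pkl","rb"));F={"s":g,"d":h,"w":pickle.load(open("w2.pkl","rb"))}
d="d";w="w"
obs=[(d,(383,278),(-45,17,30)),(d,(375.5,282.5),(-45,-17,30)),(d,(404.5,302),(45,-17,30)),(d,(412,295),(45,17,30)),(d,(402.5,310.7),(45,-17,0)),(d,(375.7,291.7),(-45,-17,0)),
(w,(310.5,133.5),(45,17,30)),(w,(336,133.5),(45,-17,30))]
print(fit(F,obs,[581,-292,-73]))
E
python3 plan.py 581 -292 200 17
```

```text
(array([ 583.14, -292.85,  -76.27]), [[-0.1, -1.9], [-0.9, 0.3], [-0.1, 0.3], [0.5, -0.2], [0.1, 0.2], [-2.2, -0.5], [-1.3, -1.4], [0.8, 0.2]])
t 11.28 pos [611.3 276.9 288.5] F [0.9 0.4 0. ] gap 0.552 q [ 0.72  0.32  0.09  0.   -1.33 -0.75] 
 turn [-0.06  0.02 -3.14] shift after turn [21.408  7.813  3.539] shift now [22.796  0.496  3.459]
```

```bash
python3 -m crank '[0.5,0.02,0,0,0,0, 0.8,0.02,0,0,0,0, 1,0.02,0,0,0,0, 1,0.02,0,0,0,0, 1,0.02,0.1,0,0,0, 1,0.02,0.2,0,0,0, 1,0.02,0.2,0,0,0, 1,0.02,0.2,0,0,0, 1,0.02,0.2,0,0,0, 1,0.02,0.2,0,0,0]' 0.6 50
python3 -m crank '[1,0.02,0.2,0,0,0, 1,0.02,0.2,0,0,0, 1,0.02,0.2,0,0,0, 1,0.02,0.2,0,0,0, 1,0.02,0.3,0,0,0, 1,0.02,0.3,0,0,0, 1,0.02,0.3,0,0,0, 1,0.02,0.3,0,0,0, 1,0.02,0.3,0,0,0, 1,0.02,0.3,0,0,0]'
python3 -m crank '[1,0.02,0.3,0,0,0, 1,0.02,0.3,0,0,0, 0.9,0,0.3,0,0,0, 0.6,0,0.3,0,0,0, 0,0,0,0,0,-0.75, 0,0,0,0,0,-0.75, 0,0,0,0,0,-0.75, 0,0,0,0,0,-0.75, 0,0,0,0,0,0, 0,0,0,0,0,0]'
python3 plan.py 581.5 -292.5 23 16
python3 - <<'E'
from h import *
f=robot.grab_frame("wrist"); pickle.dump(f,open("w5.pkl","wb"))
im=f["img"].astype(int); m=((im[...,1]-np.maximum(im[...,0],im[...,2]))>25).astype(np.uint8)
n,l,st,c=cv2.connectedComponentsWithStats(m)
for i in range(1,n):
    if st[i,4]>200:
        k=cv2.findContours((l==i).astype(np.uint8),0,2)[0][0]; b=cv2.boxPoints(cv2.minAreaRect(k)); print(st[i],b.round(0).tolist(),np.round([atz(f,u,30)[:2] for u in b],1).tolist())
E
```

```text
t: 12.12
tool_pos: [596.1, 41.4, 255.6]
tool_rot: [2.184, -2.257, -0.001]
contact_force: [-0.4, -0.3, -0.5]
finger_gap: 0.802
gripper_force: 0.0
t: 12.95
tool_pos: [582.4, -207.8, 190.6]
tool_rot: [2.184, -2.257, -0.002]
contact_force: [1.7, 0.5, 0.8]
finger_gap: 0.8
gripper_force: 0.0
t: 13.78
tool_pos: [579.7, -293.3, 161.1]
tool_rot: [2.508, -1.891, -0.001]
contact_force: [-0.0, -0.6, -0.1]
finger_gap: 0.796
gripper_force: 0.0
t 13.78 pos [ 579.7 -293.3  161.1] F [-0.  -0.6 -0.1] gap 0.796 q [-0.17  0.37 -0.14 -0.   -1.06  0.45] 
 turn [ 0.01  0.   -0.  ] shift after turn [-0.009 -0.079  5.525] shift now [-0.006 -0.083  5.525]
[ 301  141   37   95 3351] [[301.0, 141.0], [337.0, 141.0], [337.0, 235.0], [301.0, 235.0]] [[608.6, -331.5], [578.5, -340.1], [553.4, -256.7], [586.0, -247.4]]
[ 426  172   50   89 3167] [[425.0, 258.0], [439.0, 169.0], [476.0, 174.0], [462.0, 264.0]] [[464.9, -257.4], [484.2, -342.2], [449.2, -346.8], [426.9, -261.5]]
```

```bash
python3 -m crank '[0,-0.08,0.7,0,0,0, 0,0,0.9,0,0,0, 0,0,0.9,0,0,0, 0,0,0.9,0,0,0, 0,0,0.9,0,0,0, 0,0,0.8,0,0,0, 0,0,0.6,0,0,0, 0,0,0.3,0,0,0, 0,0,0.08,0,0,0, 0,0,0,0,0,0]'
python3 -m crank '[0,0,0,0,0,0, 0,0,0,0,0,0, 0,0,0,0,0,0, 0,0,0,0,0,0, 0,0,0,0,0,0, 0,0,0,0,0,0, 0,0,0,0,0,0, 0,0,0,0,0,0, 0,0,0,0,0,0, 0,0,0,0,0,0]' -1 50
python3 plan.py 519 -30 120 16
```

```text
t: 14.67
tool_pos: [582.3, -292.5, 9.4]
tool_rot: [2.51, -1.888, -0.001]
contact_force: [0.8, -0.6, 0.3]
finger_gap: 0.801
gripper_force: 0.0
t: 15.5
tool_pos: [583.2, -292.6, 11.0]
tool_rot: [-2.511, 1.887, -0.003]
contact_force: [0.0, 0.8, 6.5]
finger_gap: 0.385
gripper_force: 51.8
t 15.5 pos [ 583.2 -292.6   11. ] F [0.  0.8 6.5] gap 0.385 q [-0.17  0.53 -0.28  0.   -0.76  0.45] 
 turn [-0.02 -0.01  0.03] shift after turn [-10.807  -0.426  -4.362] shift now [-10.801  -0.463  -4.373]
```

```bash
python3 -m crank '[0,0,-0.1,0,0,0, 0,0,-0.2,0,0,0, 0,0,-0.5,0,0,0, 0,0,-0.8,0,0,0, 0,0,-0.8,0,0,0, 0,0,-0.6,0,0,0, 0,0,-0.3,0,0,0, 0,0,-0.1,0,0,0, 0,0,0,0,0,0, 0,0,0,0,0,0]'
python3 plan.py 519 -30 90 -5.3
```

```text
t: 16.33
tool_pos: [581.8, -292.2, 93.8]
tool_rot: [2.511, -1.888, -0.002]
contact_force: [-0.4, -0.3, -3.4]
finger_gap: 0.389
gripper_force: 50.8
t 16.33 pos [ 581.8 -292.2   93.8] F [-0.4 -0.3 -3.4] gap 0.389 q [-0.17  0.43 -0.21 -0.   -0.93  0.45] 
 turn [0.01 0.01 3.57] shift after turn [-10.212   3.469   0.154] shift now [-10.774  -0.5     0.162]
```

```bash
python3 -m crank '[-0.4,-0.05,0,0,0,0, -0.7,-0.05,0,0,0,0, -0.8,-0.05,0,0,0,0, -0.9,-0.05,0,0,0,0, -0.9,-0.05,0,0,0,0, -0.9,-0.05,0,0,0,0, -0.9,-0.05,0,0,0,0, -0.9,-0.05,0,0,0,0, -0.9,-0.05,0,0,0,0, -0.9,-0.05,0,0,0,0]'
python3 -m crank '[-0.9,0,0,0,0,0, -0.8,0,0,0,0,0, -0.5,0,0,0,0,0, -0.37,0,0,0,0,0.2, 0,0,0,0,0,0.6, 0,0,0,0,0,0.8, 0,0,0,0,0,0.8, 0,0,0,0,0,0.8, 0,0,0,0,0,0.37, 0,0,0,0,0,0]'
python3 plan.py 519 -30 36 -5.3
```

```text
t: 17.17
tool_pos: [536.2, -90.7, 93.6]
tool_rot: [2.51, -1.887, -0.002]
contact_force: [0.4, 0.9, -1.9]
finger_gap: 0.384
gripper_force: 50.7
t: 18.0
tool_pos: [518.7, -30.1, 93.7]
tool_rot: [2.114, -2.322, -0.001]
contact_force: [0.5, 0.3, -2.2]
finger_gap: 0.383
gripper_force: 50.7
t 18.0 pos [518.7 -30.1  93.7] F [ 0.5  0.3 -2.2] gap 0.383 q [ 0.32  0.24 -0.51 -0.   -0.82 -0.41] 
 turn [ 0.02 -0.   -0.01] shift after turn [-0.006 -0.012  2.308] shift now [-0.007 -0.016  2.308]
```

```bash
python3 -m crank '[0,0,0.3,0,0,0, 0,0,0.5,0,0,0, 0,0,0.5,0,0,0, 0,0,0.4,0,0,0, 0,0,0.3,0,0,0, 0,0,0.2,0,0,0, 0,0,0.1,0,0,0, 0,0,0.04,0,0,0, 0,0,0.04,0,0,0, 0,0,0,0,0,0]'
python3 -m crank '[0,0,0.02,0,0,0, 0,0,0.02,0,0,0, 0,0,0.02,0,0,0, 0,0,0.02,0,0,0, 0,0,0.02,0,0,0, 0,0,0,0,0,0, 0,0,0,0,0,0, 0,0,0,0,0,0, 0,0,0,0,0,0, 0,0,0,0,0,0]'
```

```text
t: 18.83
tool_pos: [519.8, -30.3, 35.3]
tool_rot: [-2.116, 2.321, -0.0]
contact_force: [-0.9, 0.3, -2.5]
finger_gap: 0.386
gripper_force: 50.8
t: 19.67
tool_pos: [519.6, -30.3, 32.6]
tool_rot: [-2.117, 2.321, -0.0]
contact_force: [-0.2, -0.6, -2.4]
finger_gap: 0.389
gripper_force: 50.8
```

```bash
python3 -m crank '[0,0,0.02,0,0,0, 0,0,0.02,0,0,0, 0,0,0.02,0,0,0, 0,0,0.02,0,0,0, 0,0,0,0,0,0, 0,0,0,0,0,0, 0,0,0,0,0,0, 0,0,0,0,0,0, 0,0,0,0,0,0, 0,0,0,0,0,0]'
```

```text
t: 20.5
tool_pos: [519.5, -30.3, 30.9]
tool_rot: [-2.117, 2.321, -0.0]
contact_force: [-2.0, 1.5, 5.1]
finger_gap: 0.386
gripper_force: 51.6
```

```bash
python3 -m crank '[0,0,0,0,0,0, 0,0,0,0,0,0, 0,0,0,0,0,0, 0,0,0,0,0,0, 0,0,-0.3,0,0,0, 0,0,-0.8,0,0,0, 0,0,-1,0,0,0, 0,0,-1,0,0,0, 0,0,-1,0,0,0, 0,0,-1,0,0,0]' 0.2
python3 plan.py 457.5 210.5 210 -59
```

```text
t: 21.33
tool_pos: [519.4, -30.4, 159.9]
tool_rot: [-2.117, 2.321, -0.0]
contact_force: [0.7, -0.4, -0.2]
finger_gap: 0.604
gripper_force: 0.0
t 21.33 pos [519.4 -30.4 159.9] F [ 0.7 -0.4 -0.2] gap 0.604 q [ 0.32  0.17 -0.43  0.   -0.98 -0.41] 
 turn [-0.    0.    8.95] shift after turn [-2.843  9.536 -2.003] shift now [-9.37   3.35  -2.004]
```

```bash
python3 -m crank '[-0.5,0.2,-0.4,0,0,0, -0.9,0.3,-0.4,0,0,0, -0.95,0.35,-0.4,0,0,0, -0.95,0.35,-0.4,0,0,0, -0.95,0.35,-0.4,0,0,0, -0.95,0.35,0,0,0,0, -0.95,0.35,0,0,0,0, -0.95,0.35,0,0,0,0, -0.95,0.35,0,0,0,0, -0.9,0.3,0,0,0,0]' 0.4
python3 -m crank '[-0.42,0.1,0,0,0,0.5, 0,0,0,0,0,0.95, 0,0,0,0,0,0.95, 0,0,0,0,0,0.95, 0,0,0,0,0,0.95, 0,0,0,0,0,0.95, 0,0,0,0,0,0.95, 0,0,0,0,0,0.95, 0,0,0,0,0,0.95, 0,0,0,0,0,0.85]'
python3 plan.py 457.5 210.5 210 -59
python3 - <<'E'
from h import *
f=robot.grab_frame("wrist"); pickle.dump(f,open("w6.pkl","wb"))
cv2.imwrite("pics/w6.png",f["img"][...,::-1])
E
```

```text
t: 22.17
tool_pos: [458.6, 201.1, 208.8]
tool_rot: [-2.116, 2.321, 0.0]
contact_force: [0.7, -0.5, 0.1]
finger_gap: 0.702
gripper_force: 0.0
t: 23.0
tool_pos: [457.6, 210.5, 208.6]
tool_rot: [-0.832, 3.029, 0.0]
contact_force: [0.2, 0.7, 1.1]
finger_gap: 0.701
gripper_force: 0.0
t 23.0 pos [457.6 210.5 208.6] F [0.2 0.7 1.1] gap 0.701 q [ 0.82  0.09 -0.39  0.   -1.09 -1.86] 
 turn [ 0.    0.   -0.05] shift after turn [ 0.005  0.002 -0.055] shift now [ 0.005  0.002 -0.055]
```

View pics/w6.png

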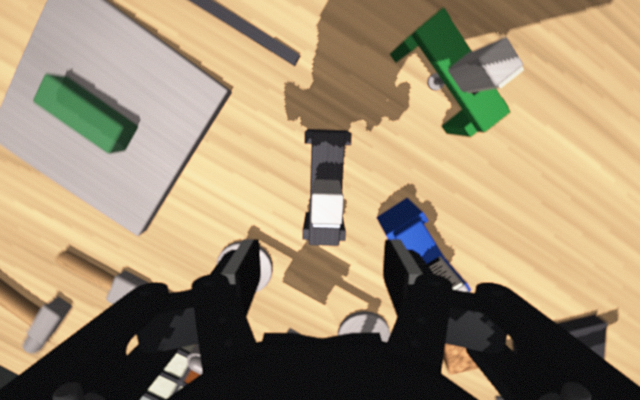

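Wrist view: bar lies central on the plate; gauge barrel top about (311..344,195..229), far leg edge (305..351,131), blue look-alike's corner at (378,215).

```bash
python3 - <<'E'
from h import *
f=pickle.load(open("w6.pkl","rb"));o=robot.observe();Rc=R.from_rotvec(o["tool_rot"])
def T(u,z): 
    p=atz(f,u,z); return p.round(1)[:2],Rc.inv().apply(p-o["tool_pos"]).round(1)[:2]
for n,u,z in[("bt",(311,195),130),("bt",(344,195),130),("bt",(343,229),130),("bt",(311,228),130),("leg",(305,131),60),("leg",(351,131),60),("beam",(312,143),74),("beam",(343.5,143),74),("blue",(378,215),74),("blue",(412,198),74),("blue bar",(430,265),130)]: print(n,T(u,z))
# bar on plate top z=50
for u in[(66,69),(137,123),(118,150),(36,98)]: print("bar",T(u,50))
for u in[(231,90),(141,233)]: print("plate",T(u,20))
E
```

```text
bt (array([452.2, 199.4]), array([10.4, -6.8]))
bt (array([439.8, 220.2]), array([10.5, 17.3]))
bt (array([462.7, 233.5]), array([-15.9,  17.2]))
bt (array([474.3, 212.3]), array([-15.2,  -6.9]))
leg (array([419., 171.]), array([ 53.4, -14.6]))
leg (array([397.4, 207.2]), array([53.7, 27.6]))
beam (array([423.9, 181.8]), array([43.7, -7.7]))
beam (array([409.7, 205.6]), array([43.8, 20. ]))
blue (array([449.8, 268.4]), array([-22.5,  53.9]))
blue (array([419.9, 286.5]), array([-5.8, 84.6]))
blue bar (array([453.3, 308.2]), array([-45.7,  86.4]))
bar (array([483.1, -53. ]), array([ 111.5, -240.2]))
bar (array([494.6,  27.5]), array([  60.8, -176.6]))
bar (array([528.4,  20.7]), array([  35.1, -199.5]))
bar (array([523.3, -71.2]), array([  86. , -276.3]))
plate (array([424.2,  84.5]), array([ 92.7, -91.8]))
plate (array([617.4,  63.6]), array([ -63.3, -207.6]))
```

```bash
python3 -m crank '[-0.1,0.22,0.4,0,0,0, 0,0,0.7,0,0,0, 0,0,0.8,0,0,0, 0,0,0.8,0,0,0, 0,0,0.8,0,0,0, 0,0,0.6,0,0,0, 0,0,0.4,0,0,0, 0,0,0.2,0,0,0, 0,0,0.08,0,0,0, 0,0,0,0,0,0]' 0.3
python3 -m crank '[0,0,0,0,0,0, 0,0,0,0,0,0, 0,0,0,0,0,0, 0,0,0,0,0,0, 0,0,0,0,0,0, 0,0,0,0,0,0, 0,0,0,0,0,0, 0,0,0,0,0,0, 0,0,0,0,0,0, 0,0,0,0,0,0]' -1 70
python3 -m crank '[0,0,-0.05,0,0,0, 0,0,-0.1,0,0,0, 0,0,-0.3,0,0,0, 0,0,-0.6,0,0,0, 0,0,-0.9,0,0,0, 0,0,-0.9,0,0,0, 0,0,-0.6,0,0,0, 0,0,-0.4,0,0,0, 0,0,-0.15,0,0,0, 0,0,0,0,0,0]'
python3 plan.py 519.5 -30.5 190 -95.3
python3 - <<'E'
from h import *; from tile import *
f=robot.grab_frame("scene"); g=robot.grab_frame("side"); pickle.dump((f,g),open("w7.pkl","wb"))
a=f["img"][...,::-1].copy();b=g["img"][...,::-1].copy()
tile([(a,265,180),(b,265,205),(a,360,150),(b,220,120)],"pics/t7.png")
E
```

```text
t: 23.88
tool_pos: [457.1, 216.8, 88.5]
tool_rot: [0.842, -3.027, 0.0]
contact_force: [-0.8, 0.5, 1.1]
finger_gap: 0.647
gripper_force: 0.0
t: 24.72
tool_pos: [457.5, 217.0, 89.4]
tool_rot: [-0.84, 3.026, 0.001]
contact_force: [-0.6, -0.6, 5.2]
finger_gap: 0.272
gripper_force: 68.0
t: 25.55
tool_pos: [457.0, 216.7, 189.0]
tool_rot: [-0.84, 3.027, 0.001]
contact_force: [-1.0, 1.0, -5.8]
finger_gap: 0.273
gripper_force: 68.6
t 25.55 pos [457.  216.7 189. ] F [-1.   1.  -5.8] gap 0.273 q [ 0.83  0.11 -0.42 -0.   -1.04 -1.86] 
 turn [0.01 0.01 6.05] shift after turn [-3.404 -9.615 -0.039] shift now [ 2.95  -9.763 -0.046]
```

View pics/t7.png

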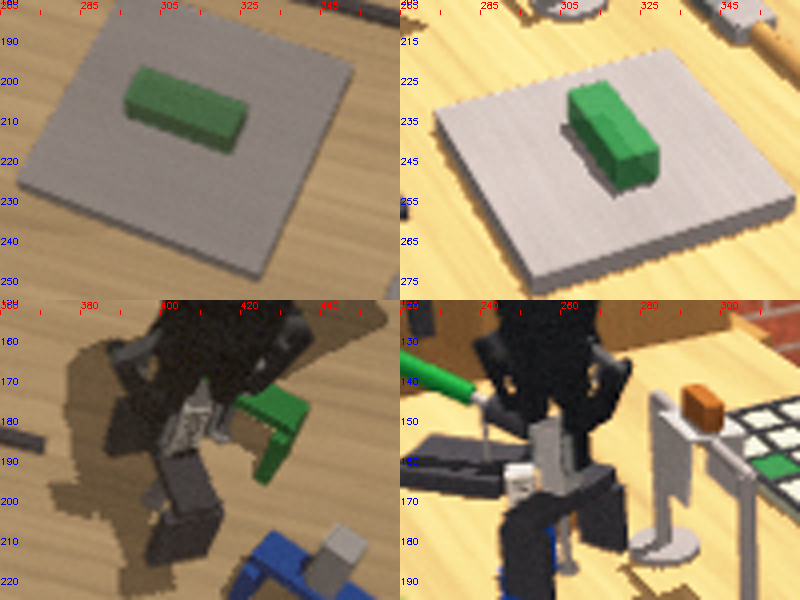

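Bar lies central on the plate, gauge held upright. Refine the bar pose.

```bash
python3 - <<'E'
from h import *
f,g=pickle.load(open("w7.pkl","rb"));F={"s":f,"d":g};d="d";s="s"
obs=[(s,(300.5,196.75),(45,-17,50)),(s,(327,205.5),(-45,-17,50)),(s,(323,213.75),(-45,17,50)),(s,(296.75,205),(45,17,50)),
(d,(316.5,225.75),(-45,17,50)),(d,(307.5,228.75),(-45,-17,50)),(d,(319.25,245.5),(45,-17,50)),(d,(330,240.5),(45,17,50)),(d,(318.25,253.25),(45,-17,20))]
print(fit(F,obs,[519,-30,-95])); print(fit(F,obs[:4],[519,-30,-95])[0],fit(F,obs[4:],[519,-30,-95])[0])
E
```

```text
(array([521.46, -30.57, -95.21]), [[-0.3, -1.4], [0.3, -0.4], [0.0, 0.3], [-1.2, -1.0], [0.2, -1.8], [-1.3, -1.9], [-0.0, -1.1], [0.3, 0.7], [0.9, -0.5]])
[523.33 -29.1  -93.68] [519.25 -34.16 -95.83]
```

```bash
python3 -m crank '[0.15,-0.5,0,0,0,0, 0.25,-0.8,0,0,0,0, 0.28,-0.9,0,0,0,0, 0.28,-0.9,0,0,0,0, 0.28,-0.9,0,0,0,0, 0.28,-0.9,0,0,0,0, 0.28,-0.9,0,0,0,0, 0.28,-0.9,0,0,0,0, 0.28,-0.9,0,0,0,0, 0.25,-0.8,0,0,0,0]'
python3 -m crank '[0.2,-0.8,0,0,0,0, 0.14,-0.5,0,0,0,0.3, 0,0,0,0,0,0.7, 0,0,0,0,0,0.9, 0,0,0,0,0,0.9, 0,0,0,0,0,0.9, 0,0,0,0,0,0.9, 0,0,0,0,0,0.9, 0,0,0,0,0,0.55, 0,0,0,0,0,0]'
python3 plan.py 519.5 -30.5 116 -95.3
```

```text
t: 26.48
tool_pos: [508.6, 1.0, 187.3]
tool_rot: [0.839, -3.025, 0.0]
contact_force: [0.6, 0.8, -5.7]
finger_gap: 0.275
gripper_force: 69.0
t: 27.32
tool_pos: [518.0, -29.8, 187.3]
tool_rot: [-0.149, -3.136, 0.001]
contact_force: [-0.0, 1.1, -5.8]
finger_gap: 0.275
gripper_force: 69.4
t 27.32 pos [518.  -29.8 187.3] F [-0.   1.1 -5.8] gap 0.275 q [ 0.32  0.14 -0.39 -0.   -1.04 -1.99] 
 turn [-0.01 -0.02 -0.02] shift after turn [-0.064 -0.023  2.851] shift now [-0.07  -0.021  2.851]
```

```bash
python3 -m crank '[-0.07,-0.02,0.2,0,0,0, 0,0,0.4,0,0,0, 0,0,0.5,0,0,0, 0,0,0.5,0,0,0, 0,0,0.4,0,0,0, 0,0,0.3,0,0,0, 0,0,0.25,0,0,0, 0,0,0.2,0,0,0, 0,0,0.08,0,0,0, 0,0,0,0,0,0]'
python3 -m crank '[0,0,0.04,0,0,0, 0,0,0.04,0,0,0, 0,0,0.03,0,0,0, 0,0,0.03,0,0,0, 0,0,0.03,0,0,0, 0,0,0.02,0,0,0, 0,0,0,0,0,0, 0,0,0,0,0,0, 0,0,0,0,0,0, 0,0,0,0,0,0]'
```

```text
t: 28.15
tool_pos: [520.4, -29.9, 117.5]
tool_rot: [-0.144, -3.138, 0.0]
contact_force: [-0.6, -0.0, -3.3]
finger_gap: 0.269
gripper_force: 69.5
t: 28.98
tool_pos: [520.7, -29.8, 113.2]
tool_rot: [0.145, 3.138, 0.0]
contact_force: [1.8, 0.4, -4.5]
finger_gap: 0.278
gripper_force: 69.6
```

```bash
python3 -m crank '[0,0,0.03,0,0,0, 0,0,0.03,0,0,0, 0,0,0.03,0,0,0, 0,0,0.02,0,0,0, 0,0,0,0,0,0, 0,0,0,0,0,0, 0,0,0,0,0,0, 0,0,0,0,0,0, 0,0,0,0,0,0, 0,0,0,0,0,0]'
```

```text
t: 29.82
tool_pos: [520.5, -29.8, 110.3]
tool_rot: [-0.145, -3.138, -0.0]
contact_force: [0.4, 0.5, -4.0]
finger_gap: 0.272
gripper_force: 69.6
```

```bash
python3 -m crank '[0,0,0.02,0,0,0, 0,0,0.02,0,0,0, 0,0,0,0,0,0, 0,0,0,0,0,0, 0,0,0,0,0,0, 0,0,0,0,0,0, 0,0,0,0,0,0, 0,0,0,0,0,0, 0,0,0,0,0,0, 0,0,0,0,0,0]'
```

```text
t: 30.65
tool_pos: [520.4, -29.9, 109.5]
tool_rot: [-0.145, -3.138, 0.0]
contact_force: [-3.4, 1.2, 3.7]
finger_gap: 0.271
gripper_force: 70.0
```

```bash
python3 -m crank '[0,0,0,0,0,0, 0,0,0,0,0,0, 0,0,0,0,0,0, 0,0,0,0,0,0, 0,0,-0.2,0,0,0, 0,0,-0.6,0,0,0, 0,0,-1,0,0,0, 0,0,-1,0,0,0, 0,0,-1,0,0,0, 0,0,-0.6,0,0,0]' 0.2
python3 -m crank '[0.2,0.4,-0.4,0,0,0, 0.2,0.8,-0.4,0,0,0, 0,1,-0.4,0,0,0, 0,1,-0.2,0,0,0, 0,1,0,0,0,0, 0,1,0,0,0,0, 0,1,0,0,0,0, 0,0.6,0,0,0,0, 0,0,0,0,0,0, 0,0,0,0,0,0]'
python3 - <<'E'
from h import *; from tile import *
f=robot.grab_frame("scene"); g=robot.grab_frame("side"); pickle.dump((f,g),open("w8.pkl","wb"))
a=f["img"][...,::-1].copy();b=g["img"][...,::-1].copy()
tile([(a,265,165),(b,270,190),(a,360,200),(b,250,120)],"pics/t8.png")
E
```

```text
t: 31.48
tool_pos: [521.4, -29.8, 222.6]
tool_rot: [0.144, 3.135, 0.001]
contact_force: [0.0, -0.5, 1.0]
finger_gap: 0.6
gripper_force: 0.0
t: 32.32
tool_pos: [525.7, 141.1, 253.9]
tool_rot: [-0.142, -3.137, 0.001]
contact_force: [-0.1, -0.2, 0.2]
finger_gap: 0.6
gripper_force: 0.0
```

View pics/t8.png

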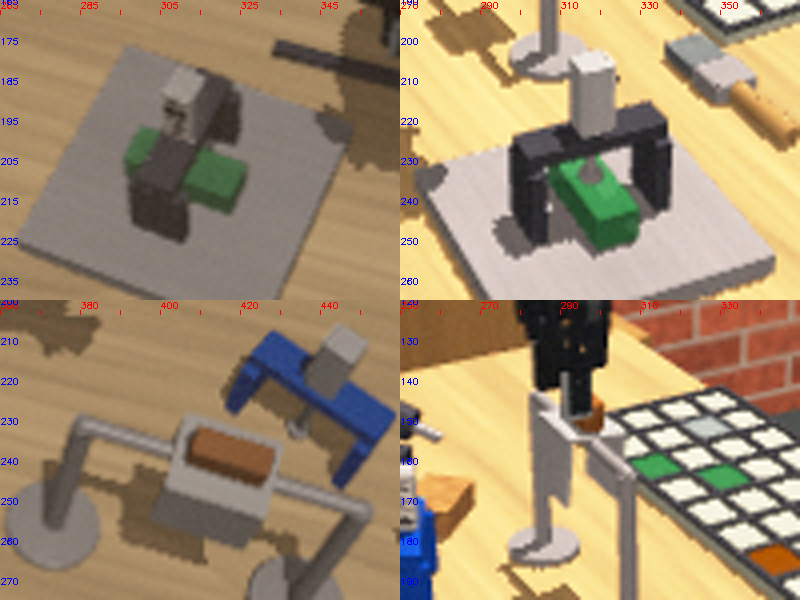

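The pictures show the gauge standing square over the bar on the plate with its foot on the bar (side (317,233)). The saddle hangs astride the rail at scene (415,245), and the arm is clear.

```bash
python3 -c "
from bench import robot
print(robot.finish_job())"
```

```text
the job is handed in; nothing more can be done
None
```

The job is handed in at about 32 s: the last pictures show the saddle hanging astride the rail and the gauge standing square on the plate with its foot on the bar; the scale was not read.

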